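Press a cap mat home on a deep-well plate and bring the plate out

TASK

Press the cap mat onto the well plate in the lever press: push its tray, which stands ajar, fully home, pull the lever all the way down, hold it there for about a second, then ease it slowly back up to its rest without letting it fly. Then draw the tray all the way out by its handle and leave it open, so that the plate can be taken. One of three small vessels stands in the tray's way: move it aside upright before the tray can touch it, and leave everything else where it is.

Things in the scene. Friction and masses are not known exactly. Their poses are not given: they have to be found in the camera images.
- press: bench lever press, fixed; place and yaw vary. Origin: centre of the base's underside, on the bench; x to its back, y to its left (lever side), z up. White head 190 mm wide (y), from x = -85 to +110 mm, z = 150 to 239 mm, overhangs a base plate and a tray that slides out to -x. Two guide rods above the head reach z = 281 mm; a round spring housing reaches y = -127 mm
- tray (a joint): how far the tray is pulled out, m: 0 fully home, 0.115 fully out, a stop at each end. It slides along the press's -x with about 2.5 N of friction and stays where it is left. It starts 12 to 30 mm out. The deep-well plate sits fast in it
- tray_handle (a point): middle of the tray's handle: level round bar 12 mm thick, 100 mm long along the press's y, 45 mm above the bench, a stem at each end; 31 mm free between bar and the tray's front lip (150 mm wide, top at 50 mm). Moves with the tray: press frame x = -165 mm when home, -280 mm fully out, y = 0. Head front 80 mm behind it when home; nothing above it
- lever (a joint): lever's turn, rad: 0 at rest (0.61 rad above level), 1.15 at the bottom stop (0.54 rad below level). A spring lifts it: 4 to 10 N down on the grip holds it, up to about 18 N moves it through the end of its stroke, where the mat is pressed. Let go low down it flies up at 2 to 3 rad/s; 1 rad/s or slower is eased. It drives the press's platen down 26.5 mm per rad
- lever_grip (a point): middle of the lever's grip: level black rod 24 mm thick, 95 mm long along the press's y, at the end of a flat steel arm left of the head. At rest at (-136, 168, 294) mm in the press frame; moves on a circle of 190 mm about lever_pivot, forward and down, then back, to (-143, 168, 87) mm at the bottom stop
- lever_pivot (a point): point on the lever's axis beside the grip, in the press frame at (20, 168, 185) mm; the axis is parallel to the press's y. Fixed to the press
- mat (a joint): how far the grey cap mat has been pressed down on the plate in the tray, m: 0 lying loose on top, about 0.004 seated. It stays down once pressed by the platen, which needs the tray fully home and the lever at the bottom
- beaker_mid (a point): centre, half-way up, of a plain glass beaker, 60 mm diameter, 80 mm tall, about 100 g, open at the top
- jar_mid (a point): centre, half-way up, of an amber glass jar with black screw cap, 58 mm diameter, 78 mm tall, about 160 g
- pot_mid (a point): centre, half-way up, of a white plastic screw-top pot, 52 mm diameter (cap 55 mm), 66 mm tall, about 90 g. Beaker, jar and pot stand upright on the bench before the press; which of them stands before the tray's handle, which to its right and which to its left changes
- flask: stoppered conical glass flask, 82 mm base diameter, 132 mm tall, standing left of the lever's grip, origin at the centre of its underside; stays where it is
- spare_plate: second white well plate with its mat on, 128 x 86 x 45 mm, right of the press, origin at the centre of its underside; stays where it is
- timer: grey lab timer lying flat, 46 x 46 x 18 mm, on the bench right of the tray and close to it, origin at the centre of its underside; stays where it is
Mind the look-alikes: they are no part of the job. What is shaped like the part that bears pot_mid but yellow is not meant.

How it is judged:
By the outcome, as a careful person would: the job done as asked, in the order asked, and still so for the second after the job is handed in, with the robot touching nothing.
It also fails if it takes over 67 s, if anything falls off the work surface, if the arm or the gripper's body presses on something with over 40 N, if the wrist force passes 120 N, or if a joint passes its speed limit or range.

ROBOT

A 6-joint arm with a two-finger parallel gripper is mounted at the origin on the work surface. World frame = base frame: x ahead of the robot, y to its left, z up, the work surface at z = 0. Lengths are in m, angles in degrees, forces in N, time in s.
With the tool pointing down it reaches from about 0.325 to 0.775 m from the base axis. Payload 5.5 kg.
Tool frame: the origin (TCP) lies at the centre of the arm's flange, where the gripper is bolted on; the fingertips stand 182 mm ahead of it and the grasp point (between the pads) lies 163 mm ahead of it; z points along the fingers, y is the direction in which the jaws open and shut (so a half turn about z gives the same grasp; the last joint's range is limited). The gripper opens to 88 mm and grips with 3 to 60 N. Pads are 20 mm wide; open, the fingers measure 115 mm over their backs; the gripper's body (75 mm by 178 mm) begins 61 mm behind the grasp point.
Start: joints at [-79.968, 5.22, 70.514, -0, 104.267, -3.249], TCP at [0.138, -0.584, 0.405] pointing down, gripper open.
Joint ranges: [-164.24, 164.24], [-49.07, 125.15], [9.68, 141.18], [-86.29, 266.29], [3.28, 154.24], [-151.56, 151.56]. Speed limits (degrees/s): [147.25, 147.25, 172.46, 180, 180, 180].

INTERFACE

Orientations are given as [roll, pitch, yaw] about the fixed x, y, z axes, in that order (R = Rz(yaw) Ry(pitch) Rx(roll)).
In Python, from station import r gives the robot as it stands. The module is installed in compiled form; this text tells all that it offers. Calls block until the motion is done:
- r.reach(position, orientation): joint-space move of the TCP to a pose.
- r.servo_line(position, rotation=None, speed=0.15): straight line of the TCP; rotation=None keeps the orientation; speed is the mean speed in m/s.
- r.move_joints(angles): joint-space move.
- r.let_go() and r.grab(squeeze=None): open the fingers fully, or close them until they stop; squeeze is the grip in N (None keeps the last).
- r.wait(seconds).
- r.inverse_kinematics(position, orientation): joint angles nearest the present ones, or None.
- r.sense(): the state.
- r.snapshot(name): name is "side" or "top"; returns a dict with "frame" (480x640x3 uint8, red, green, blue), "fx", "fy", "cx", "cy" (pixels), "dist_coeffs" ([k1, k2, p1, p2, k3] as OpenCV has them; the pictures are not rectified), "R" (3x3) and "t" (3): a world point X has camera coordinates R X + t. Camera axes: x right, y down, z forward; pixel columns grow to the right and rows downward; lengths in m; the calibration is good to about 2 mm. A picture is of the moment at which its call begins. There is no depth.
A pose or a line that the arm cannot do raises r.IKError and nothing moves.
- r.hand_in(): hands the job in, once; it reports no verdict.
The state is a dict: "clock": time; "joints": joint angles; "joint_vel": joint speeds; "joint_torque": joint torques, N m; "tcp_pos": TCP position; "orientation": TCP orientation; "contact_force": force on the tool from outside, world axes, zero at the start; "torque": the same for the moment, N m; "opening": finger opening in m.
Only numpy, scipy, OpenCV 4.12 (cv2) and the standard library are available. Lean on these libraries where they do the work, as an engineer would, in place of code of your own. Each camera call takes 0.05 s, during which the arm holds its last target.

## Working session

There is one attempt and no reset: what is moved stays moved. The work goes in short steps, each a Python script; the robot and the scene stay as the last script left them, time stands still between calls to the robot, and variables do not carry over. Pictures are saved under pics/ and viewed, and the job is handed in when it is done.

```bash
mkdir -p pics
python3 - <<'E'
from station import r
import cv2,numpy as np
for n in ("side","top"):
    s=r.snapshot(n); cv2.imwrite(f"pics/{n}0.png",s["frame"][:,:,::-1])
    print(n,s["fx"],s["cx"],s["cy"],s["dist_coeffs"],np.round(s["R"],3).tolist(),np.round(s["t"],3), -np.array(s["R"]).T@s["t"])
s=r.sense();print(s["clock"],s["tcp_pos"],s["orientation"],s["opening"])
E
```

```text
side 597.5174799876901 315.5422154564388 237.31897498341635 [-0.13295918  0.          0.          0.          0.        ] [[0.807, -0.591, -0.005], [-0.554, -0.753, -0.355], [0.206, 0.289, -0.935]] [-0.467  0.399  1.386] [ 0.31201657 -0.37604582  1.43503738]
top 518.3593164637057 313.7048448491131 239.87255333495534 [-0.10208592  0.          0.          0.          0.        ] [[0.077, -0.997, -0.002], [-0.976, -0.075, -0.205], [0.205, 0.018, -0.979]] [-0.036  0.643  1.035] [ 0.41784793 -0.00645965  1.14500648]
0.1 [ 0.13782903 -0.5839955   0.40364899] [-1.79900821e+02 -3.19578320e-03  1.32792870e+01] 0.08800176797465939
```

View pics/side0.png

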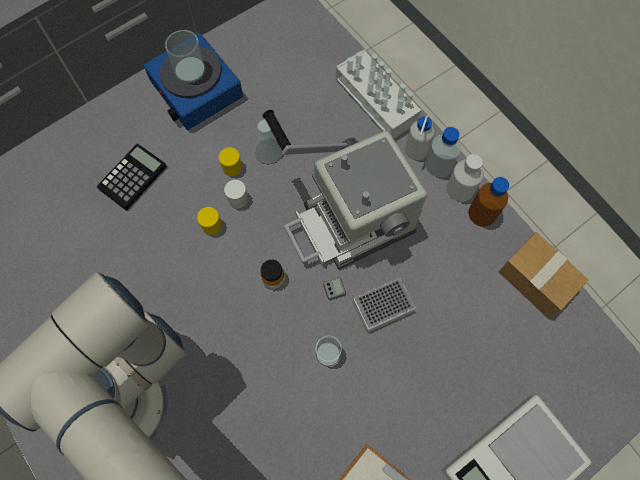

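View pics/top0.png

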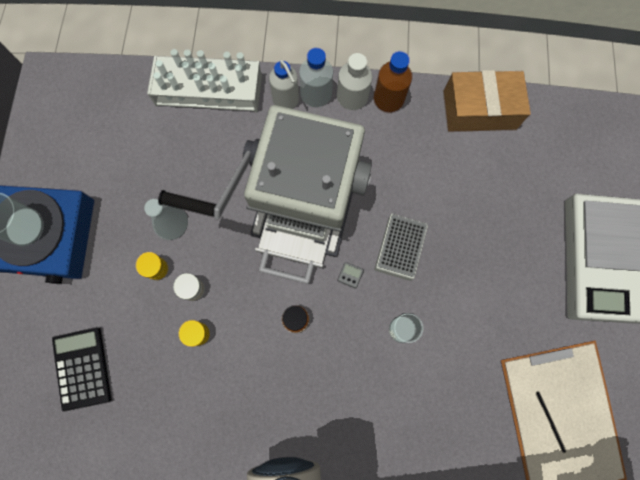

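The jar (top 294,318; side 272,273) stands in front of the handle. The white pot (186,287) is to the left with two yellow look-alikes at (149,265) and (192,333), and the beaker (405,328) is to the right. I'll enlarge the press area.

```bash
cat > h.py <<'E'
import cv2,numpy as np
def ray(s,uv):
    K=np.array([[s["fx"],0,s["cx"]],[0,s["fy"],s["cy"]],[0,0,1.]])
    p=cv2.undistortPoints(np.array([[uv]],float),K,np.array(s["dist_coeffs"],float)).ravel()
    R=np.array(s["R"]);t=np.array(s["t"])
    return -R.T@t, R.T@np.array([p[0],p[1],1.])
def onz(s,uv,z):
    o,d=ray(s,uv); return o+d*(z-o[2])/d[2]
def tri(s1,uv1,s2,uv2):
    o1,d1=ray(s1,uv1);o2,d2=ray(s2,uv2);d1/=np.linalg.norm(d1);d2/=np.linalg.norm(d2)
    a=np.linalg.lstsq(np.c_[d1,-d2],o2-o1,rcond=None)[0]
    p,q=o1+a[0]*d1,o2+a[1]*d2
    return (p+q)/2,np.linalg.norm(p-q)
def pix(s,X):
    K=np.array([[s["fx"],0,s["cx"]],[0,s["fy"],s["cy"]],[0,0,1.]])
    R=np.array(s["R"]);t=np.array(s["t"],float)
    return cv2.projectPoints(np.array(X,float).reshape(-1,1,3),cv2.Rodrigues(R)[0],t,K,np.array(s["dist_coeffs"],float))[0].reshape(-1,2)
def crop(s,x0,y0,w,h,k,name):
    c=cv2.resize(np.ascontiguousarray(s["frame"][y0:y0+h,x0:x0+w,::-1]),None,fx=k,fy=k,interpolation=cv2.INTER_CUBIC)
    for x in range((x0+19)//20*20,x0+w,20): cv2.putText(c,str(x),((x-x0)*k,10),0,.35,(0,0,255),1); cv2.line(c,((x-x0)*k,12),((x-x0)*k,18),(0,0,255),1)
    for y in range((y0+19)//20*20,y0+h,20): cv2.putText(c,str(y),(0,(y-y0)*k),0,.35,(0,0,255),1)
    cv2.imwrite(name,c)
E
python3 - <<'E'
from station import r
from h import *
import pickle
S={n:r.snapshot(n) for n in("side","top")}
pickle.dump(S,open("s0.pkl","wb"))
crop(S["top"],140,100,240,240,3,"pics/tc.png") if 0 else crop(S["top"],140,100,250,190,3,"pics/tc.png")
crop(S["top"],130,200,250,160,3,"pics/tc2.png")
crop(S["side"],200,100,250,200,3,"pics/sc.png")
E
```

```text
(no output)
```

View pics/tc.png

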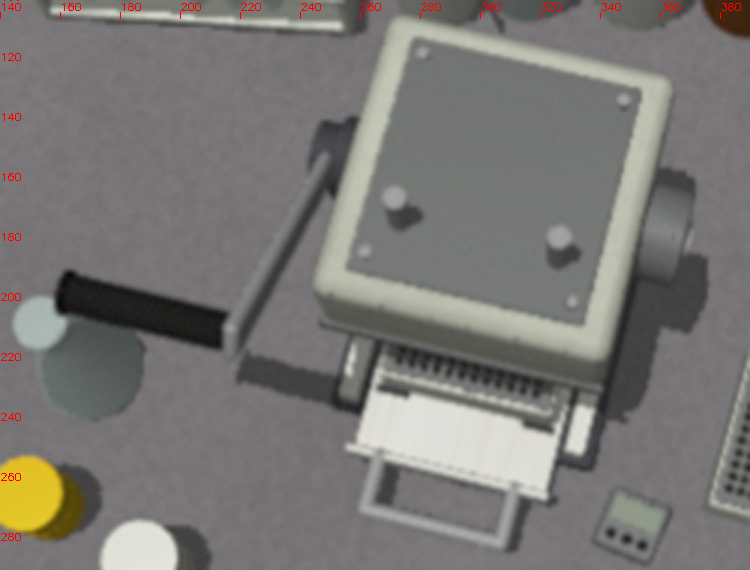

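View pics/tc2.png

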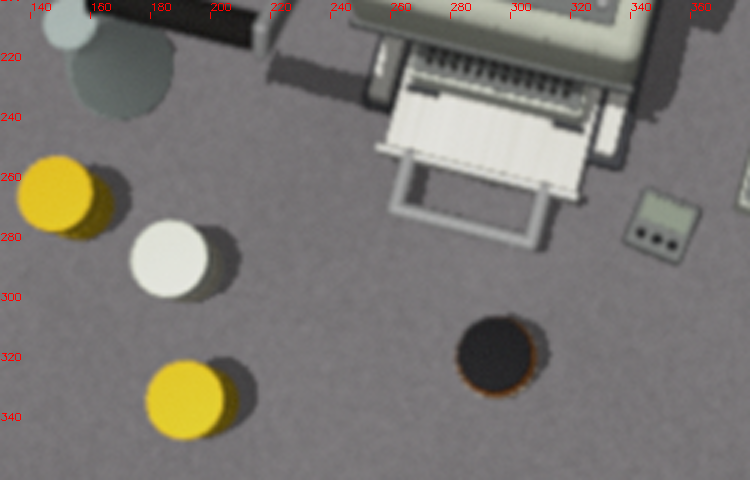

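View pics/sc.png

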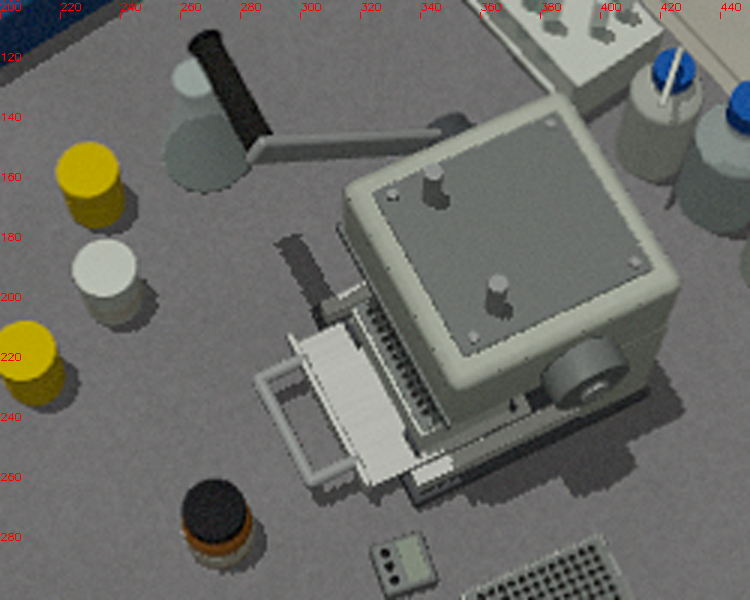

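Run:
```python
from h import *
import pickle
S=pickle.load(open("s0.pkl","rb"));T,D=S["top"],S["side"]
P={"grip_far":((162.3,197.7),(268.3,112.7)),"grip_near":((215.7,210.3),(286,148.3)),
"rodL":((271.3,165.7),(344.3,157.3)),"rodR":((326.3,179),(366,194.3)),
"hL":((262,269.7),(287.3,226.7)),"hR":((309,281.7),(304,260.3)),"jar":((295.3,318.3),(272,269.7)),
"lipL":((256,249),(296.7,211.7)),"lipR":((323.3,266.3),(322,262)),
"pot":((186.3,286.3),(235,189.3)),"beaker":((405,328),(328,347))}
Z=dict(rodL=.281,rodR=.281,hL=.051,hR=.051,jar=.078,lipL=.05,lipR=.05,pot=.066,beaker=.08)
for k,(a,b) in P.items():
    p,e=tri(T,a,D,b); z=Z.get(k)
    print(k,p.round(4),round(e,4), None if z is None else (onz(T,a,z)[:2].round(4),onz(D,b,z)[:2].round(4)))
a=lambda p,q:np.degrees(np.arctan2(*(q-p)[[1,0]]))
for k,l,z in(("rodL","rodR",.281),("hL","hR",.051),("lipL","lipR",.05)):
    for s,i in((T,0),(D,1)):
        p,q=onz(s,P[k][i],z),onz(s,P[l][i],z); print(k,np.linalg.norm(p-q),a(p,q)+90)
for s,n in((T,"timer"),):
    print(onz(s,(351,275),.018), onz(s,(403,247),.045),onz(s,(172,220),0))
```

```text
grip_far [0.647  0.2689 0.3131] 0.0045 None
grip_near [0.6325 0.1782 0.3016] 0.0 None
rodL [0.7268 0.0942 0.2812] 0.0019 (array([0.7259, 0.0942]), array([0.7279, 0.0944]))
rodR [ 0.7096 -0.0041  0.282 ] 0.0024 (array([ 0.7087, -0.0041]), array([ 0.7113, -0.0037]))
hL [0.5764 0.1188 0.0459] 0.0046 (array([0.5734, 0.1187]), array([0.5777, 0.1166]))
hR [0.5551 0.016  0.0668] 0.0032 (array([0.5555, 0.0166]), array([0.5595, 0.0203]))
jar [0.4766 0.0373 0.0838] 0.0042 (array([0.4749, 0.038 ]), array([0.4794, 0.0385]))
lipL [0.6185 0.1356 0.0523] 0.0031 (array([0.6173, 0.1361]), array([0.6205, 0.1362]))
lipR [ 0.5902 -0.0113  0.0586] 0.0012 (array([ 0.5909, -0.0112]), array([ 0.5926, -0.009 ]))
pot [0.5242 0.2707 0.0731] 0.0029 (array([0.5235, 0.2729]), array([0.5267, 0.2737]))
beaker [ 0.4746 -0.1881  0.0746] 0.0049 (array([ 0.4719, -0.1866]), array([ 0.4763, -0.1893]))
rodL 0.0998339264819783 -9.932123517686094
rodL 0.09955874633025431 -9.633596301114807
hL 0.1035993454539792 -9.933612208368245
hL 0.09808331637839149 -10.670182610795862
lipL 0.1496061572596825 -10.152429512424987
lipL 0.14793185476831405 -10.887376084363439
[ 0.58140622 -0.07330301  0.018     ] [ 0.64705286 -0.18043826  0.045     ] [0.678847   0.34249107 0.        ]
```

```bash
cat >> h.py <<'E'
PSI=-10.1
Rp=np.array([[np.cos(np.radians(PSI)),-np.sin(np.radians(PSI)),0],[np.sin(np.radians(PSI)),np.cos(np.radians(PSI)),0],[0,0,1]])
O=np.array([.7451,.0381,0])
def W(x,y,z): return O+Rp@np.array([x,y,z])
def Pr(w): return Rp.T@(np.array(w)-O)
def grip(th,y=.168):
    a=0.61-th; return np.array([.020-.190*np.cos(a),y,.185+.190*np.sin(a)])
E
python3 - <<'E'
from station import r
from h import *
import pickle
S=pickle.load(open("s0.pkl","rb"));T,D=S["top"],S["side"]
for s,a,b in((T,(162.3,197.7),(215.7,210.3)),(D,(268.3,112.7),(286,148.3))):
    print("grip ends press", Pr(onz(s,a,.294)).round(4),Pr(onz(s,b,.294)).round(4))
for s,a,b in((T,(262,269.7),(309,281.7)),(D,(287.3,226.7),(304,260.3))):
    print("handle", Pr(onz(s,a,.047)).round(4),Pr(onz(s,b,.047)).round(4))
for n,k in(("top",3),("side",3)):
    s=S[n]; x0,y0=(140,100) if n=="top" else (200,100)
    im=cv2.resize(np.ascontiguousarray(s["frame"][y0:y0+200,x0:x0+250,::-1]),None,fx=k,fy=k)
    def pl(pts,c):
        q=((pix(s,[W(*p) for p in pts])-[x0,y0])*k).astype(int); cv2.polylines(im,[q.reshape(-1,1,2)],False,c,1)
    pl([(-.085,-.095,.239),(-.085,.095,.239),(.11,.095,.239),(.11,-.095,.239),(-.085,-.095,.239)],(0,0,255))
    pl([(-.085,-.095,.15),(-.085,.095,.15)],(0,0,255))
    pl([(-.136,.1205,.294),(-.136,.2155,.294)],(0,255,0))
    pl([(-.181,-.05,.045),(-.181,.05,.045)],(255,0,0))
    pl([(-.144,-.075,.05),(-.144,.075,.05)],(255,0,0))
    cv2.imwrite(f"pics/ov_{n}.png",im)
for nm,p,y in(("restabove",W(*grip(0))+[0,0,.163+.08],80),("bot",W(*grip(1.15))+[0,0,.163],80),("jar",[.477,.038,.21],-10),("out",W(-.31,0,.2),80)):
    for yy in(y,y+180-360*(y>0)): print(nm,p.round(3),yy,np.round(r.inverse_kinematics(p,[180,0,yy]) if r.inverse_kinematics(p,[180,0,yy]) is not None else np.nan,1))
E
```

```text
grip ends press [-0.1353  0.2168  0.294 ] [-0.1338  0.1201  0.294 ]
grip ends press [-0.131   0.2223  0.294 ] [-0.134   0.1222  0.294 ]
handle [-0.1827  0.0498  0.047 ] [-0.1824 -0.0542  0.047 ]
handle [-0.1781  0.0495  0.047 ] [-0.179  -0.0489  0.047 ]
restabove [0.641 0.227 0.537] 80 [ 16.7  24.   34.8  -0.  121.2  26.7]
restabove [0.641 0.227 0.537] -100 nan
bot [0.634 0.229 0.25 ] 80 [16.9 17.8 71.9 -0.  90.3 26.9]
bot [0.634 0.229 0.25 ] -100 nanTraceback (most recent call last):
  File "<stdin>", line 21, in <module>
AttributeError: 'list' object has no attribute 'round'. Did you mean: 'count'?
```

View pics/ov_top.png

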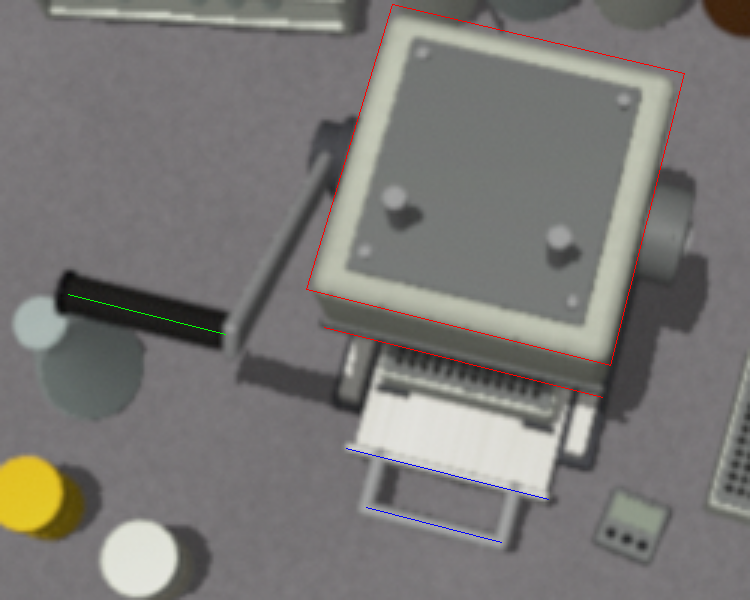

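View pics/ov_side.png

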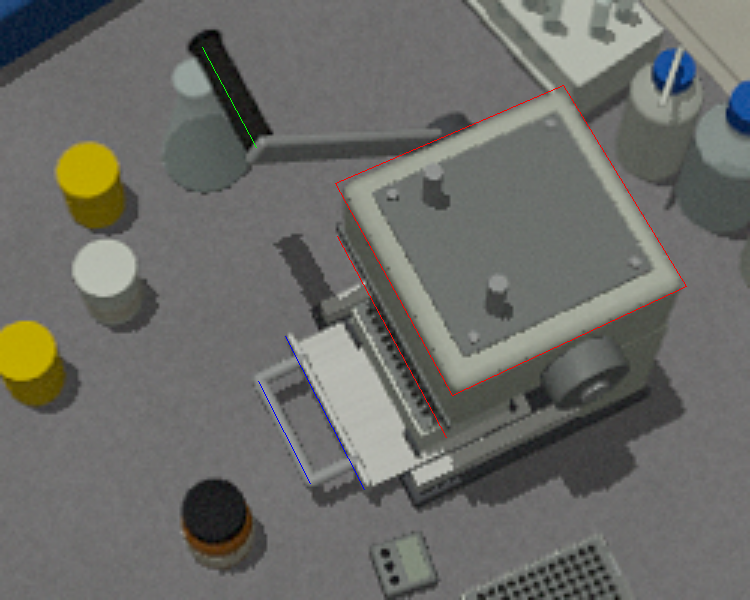

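The drawn press frame lies on the head, grip and handle to within about 2 mm in both views. The only amber jar with a black cap, at top (295,318), is the one before the handle, and the crop above confirms it. The brown bottle at the back has a blue cap. Next I move the jar aside.

```bash
sed -i 's/^O=.*/O=np.array([.7464,.0375,0])/' h.py
python3 - <<'E'
from station import r
from h import *
G=.163
o=[180,0,PSI]
r.reach([.477,.038,.045+G+.10],o)
r.servo_line([.477,.038,.045+G],speed=.15)
print("down",np.round(r.sense()["contact_force"],1))
r.grab(12); s=r.sense(); print(s["opening"],np.round(s["contact_force"],1))
r.servo_line([.477,.038,.045+G+.035],speed=.1)
s=r.sense(); print(s["opening"],np.round(s["contact_force"],1))
r.servo_line([.44,-.07,.045+G+.035],speed=.12)
r.servo_line([.44,-.07,.045+G+.001],speed=.06)
s=r.sense(); print(s["opening"],np.round(s["contact_force"],1),s["tcp_pos"])
r.let_go(); r.servo_line([.44,-.07,.045+G+.09],speed=.15)
im=r.snapshot("top"); crop(im,180,180,260,190,3,"pics/j1.png"); print(r.sense()["clock"])
E
```

```text
down [0.2 0.6 0.4]
0.057588730706549955 [-0.2  1.5  2.9]
0.05757476470477968 [ 0.3  0.2 -2.1]
0.0577438216655475 [-0.3 -1.1 -0.6] [ 0.4399225  -0.06996304  0.20846503]
7.8917
```

View pics/j1.png

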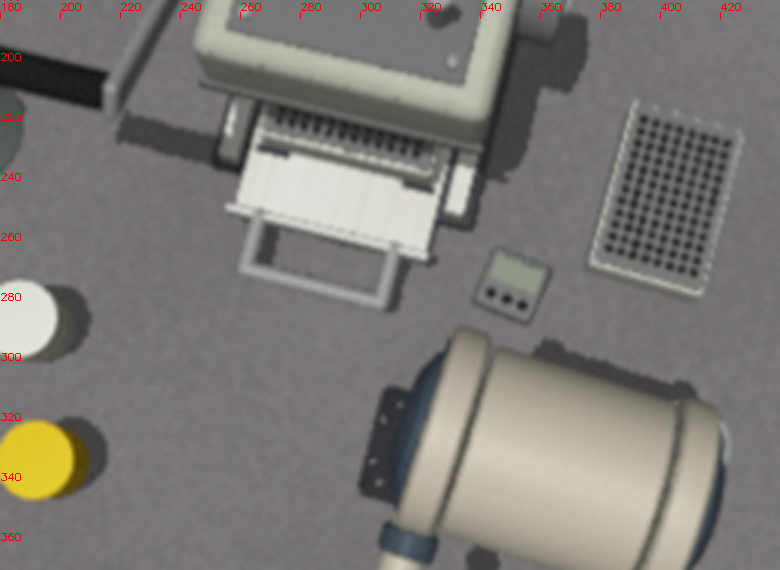

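The tray's path is clear and the arm hides the jar for now. Next I push the tray home with the fingers closed, watching the force.

Run:
```python
from station import r
from h import *
G=.163;o=[180,0,PSI]
r.servo_line([.44,-.07,.045+G+.13],speed=.25)
r.grab(12)
r.reach(W(-.235,0,.045+G+.10),o)
r.servo_line(W(-.235,0,.045+G),speed=.15)
im=r.snapshot("top"); crop(im,180,180,260,190,3,"pics/p0.png")
b=Rp.T@np.array(r.sense()["contact_force"])
r.servo_line(W(-.200,0,.045+G),speed=.06)
x=-.200
while x<-.160:
    x+=.002; r.servo_line(W(x,0,.045+G),speed=.05)
    s=r.sense(); f=Rp.T@np.array(s["contact_force"])-b; a=Pr(s["tcp_pos"])
    print(round(x,3),a.round(4),f.round(1))
    if f[0]<-14: break
print(s["clock"])
r.snapshot("side"); crop(r.snapshot("side"),200,100,250,200,3,"pics/p1.png")
```

```text
-0.198 [-0.1982  0.      0.2078] [-0.8 -0.1 -0.6]
-0.196 [-0.1961  0.      0.2078] [-2.2  0.4 -0.6]
-0.194 [-0.1939  0.      0.2079] [-2.1  1.6 -0.8]
-0.192 [-0.1919  0.      0.208 ] [-1.3  1.5 -1.8]
-0.19 [-0.1898 -0.      0.208 ] [-1.6  0.8 -0.8]
-0.188 [-0.1878 -0.      0.208 ] [-1.6 -0.2 -0.8]
-0.186 [-0.1858 -0.      0.2081] [-0.5  1.1  0.3]
-0.184 [-0.1838 -0.      0.2081] [-0.2  0.9 -0.8]
-0.182 [-0.1818 -0.      0.208 ] [-0.6  0.9 -0.8]
-0.18 [-0.1803  0.      0.208 ] [-5.1 -0.7  0.5]
-0.178 [-1.794e-01  1.000e-04  2.079e-01] [-12.8  -1.    6.6]
-0.176 [-1.785e-01  2.000e-04  2.079e-01] [-22.   -0.2  11.2]
14.8583
```

View pics/p1.png

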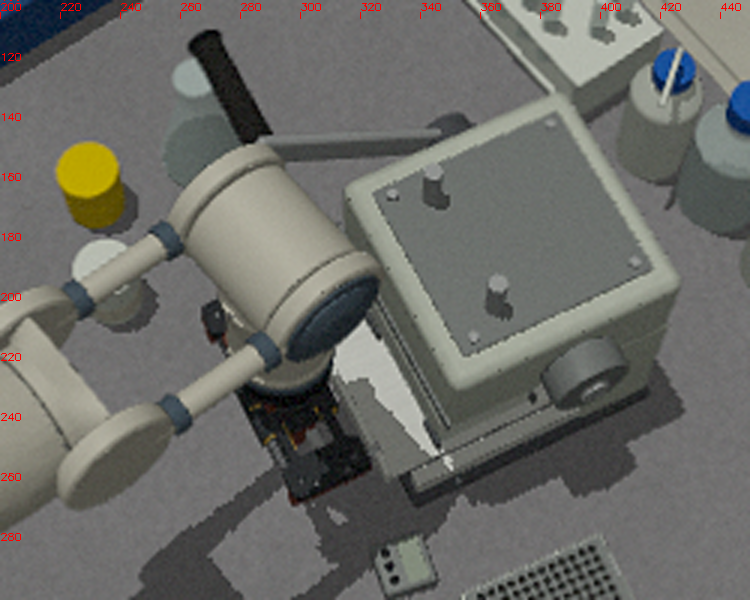

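The tray is home: the stop was felt at -0.180, against about -0.181 expected. Next I back off, rise and take the lever grip.

Run:
```python
from station import r
from h import *
G=.163
r.servo_line(W(-.215,0,.045+G),speed=.1)
r.servo_line(W(-.235,0,.50),speed=.3)
o=[180,0,PSI+90]
g=grip(0)
r.reach(W(*g)+[0,0,G+.075],o)
r.let_go()
r.servo_line(W(*g)+[0,0,G],speed=.12)
s=r.sense();print(s["clock"],np.round(s["contact_force"],1),Pr(s["tcp_pos"]).round(4))
r.grab(45)
s=r.sense();print(s["clock"],s["opening"],np.round(s["contact_force"],1),Pr(s["tcp_pos"]).round(4))
crop(r.snapshot("side"),200,60,250,200,3,"pics/g1.png")
crop(r.snapshot("top"),120,90,250,200,3,"pics/g1t.png")
```

```text
20.0167 [0.5 0.5 0.4] [-0.1359  0.168   0.4579]
21.0333 0.02299965079940265 [ 6.2  0.  -0.7] [-0.1353  0.1679  0.4568]
```

View pics/g1.png

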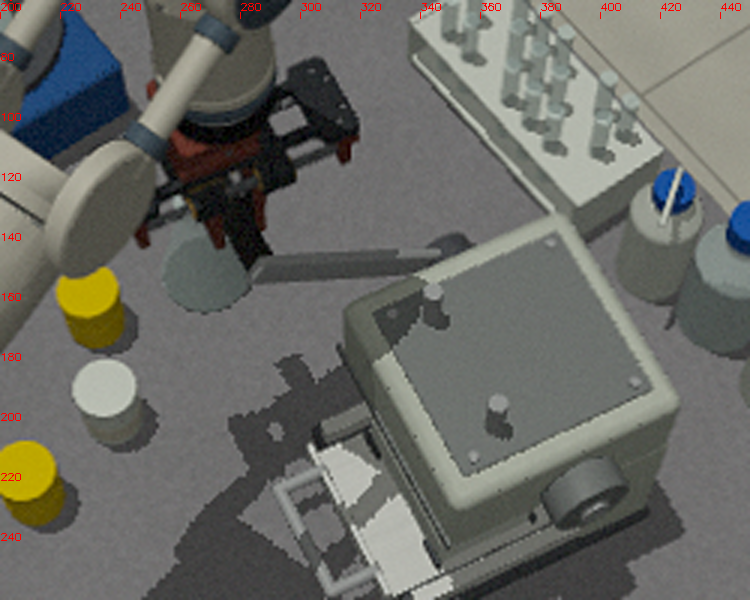

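View pics/g1t.png

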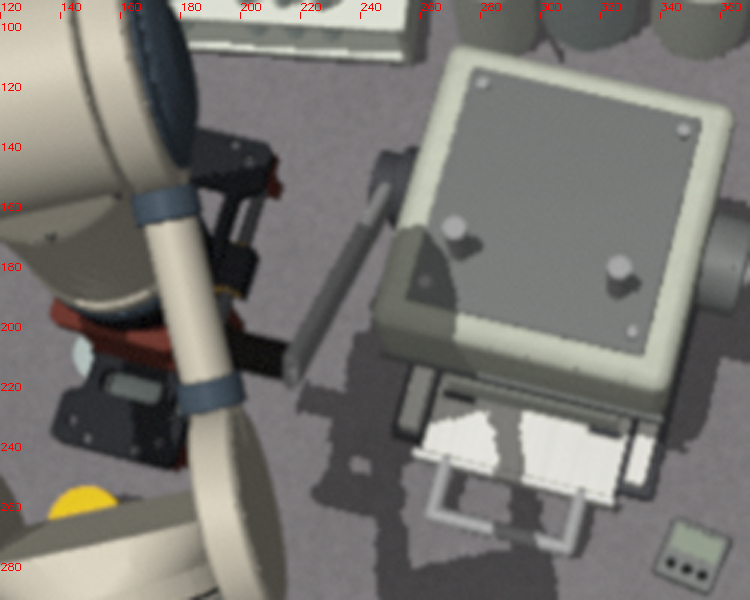

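The rod is held (opening 23 mm, small forces) and the tray lies home. Next I pull the lever down along its arc.

Run:
```python
from station import r
from h import *
G=.163
th=0
while th<1.2:
    th+=.05 if th<1.0 else .02
    r.servo_line(W(*grip(th))+[.0005,0,G],speed=.07)
    s=r.sense(); f=Rp.T@np.array(s["contact_force"]); a=Pr(s["tcp_pos"])-[0,0,G]
    print(round(th,3),(a-grip(th)).round(4),f.round(1), round(s["clock"],2),"th",round(.61-np.arctan2(a[2]-.185,.02-a[0]),3))
    if np.linalg.norm(f)>45 or (th>1.12 and f[2]>30): break
crop(r.snapshot("side"),200,60,250,200,3,"pics/g2.png")
```

```text
0.05 [ 0.0009 -0.0002  0.0011] [6.9 0.3 1.4] 21.42 th 0.042
0.1 [ 0.0011 -0.0002  0.0015] [8.1 0.8 2.3] 21.7 th 0.09
0.15 [ 0.0012 -0.0003  0.0019] [8.7 0.5 3.8] 21.98 th 0.138
0.2 [ 0.0013 -0.0004  0.0023] [8.1 0.2 3.9] 22.27 th 0.186
0.25 [ 0.0013 -0.0004  0.002 ] [9.  0.4 3.7] 22.55 th 0.238
0.3 [ 0.0013 -0.0004  0.0025] [8.4 0.  4.2] 22.83 th 0.286
0.35 [ 0.0013 -0.0004  0.0023] [8.1 0.2 5. ] 23.12 th 0.337
0.4 [ 0.0012 -0.0004  0.0029] [ 7.  -0.5  6.4] 23.4 th 0.384
0.45 [ 0.001  -0.0004  0.0027] [ 4.6 -1.2  7.1] 23.68 th 0.435
0.5 [ 0.0009 -0.0003  0.0026] [ 4.4 -1.   6.3] 23.97 th 0.486
0.55 [ 0.0007 -0.0003  0.0031] [ 2.1 -2.2  7.9] 24.25 th 0.533
0.6 [ 0.0004 -0.0003  0.0032] [ 0.3 -1.5  9.1] 24.53 th 0.583
0.65 [ 0.0002 -0.0002  0.0026] [-1.  -1.8  8.7] 24.82 th 0.637
0.7 [-0.     -0.0001  0.0026] [-3.7 -2.4  9.3] 25.1 th 0.686
0.75 [-0.0003 -0.0001  0.0021] [-4.8 -3.5  8.6] 25.38 th 0.739
0.8 [-0.0006 -0.      0.0017] [-6.6 -3.1  7.8] 25.67 th 0.79
0.85 [-0.0009  0.0001  0.0013] [-9.6 -3.3  6.4] 25.95 th 0.842
0.9 [-0.0012  0.0001  0.001 ] [-11.4  -4.7   7. ] 26.23 th 0.893
0.95 [-0.0015  0.0002  0.0003] [-12.4  -3.6   5.8] 26.52 th 0.946
1.0 [-0.0018  0.0003 -0.0004] [-13.2  -3.4   4.8] 26.8 th 0.998
1.02 [-0.002   0.0003 -0.0005] [-14.3  -2.9   5.1] 27.05 th 1.018
1.04 [-0.0023  0.0004 -0.0003] [-16.4  -3.3   4.8] 27.3 th 1.036
1.06 [-0.0025  0.0004 -0.0002] [-18.2  -4.7   6.8] 27.55 th 1.055
1.08 [-0.0027  0.0004 -0.0004] [-18.9  -4.4   6.6] 27.8 th 1.075
1.1 [-0.0028  0.0005 -0.0007] [-19.8  -3.6   5.8] 28.05 th 1.096
1.12 [-0.003   0.0005 -0.0011] [-19.9  -3.3   5.8] 28.3 th 1.118
1.14 [-0.0031  0.0006 -0.0013] [-20.4  -3.2   4.5] 28.55 th 1.138
1.16 [-0.0033  0.0006 -0.0017] [-19.8  -4.2   4.7] 28.8 th 1.159
1.18 [-0.0034  0.0006 -0.002 ] [-21.2  -4.6   3.9] 29.05 th 1.179
1.2 [-0.0035  0.0006 -0.0022] [-22.6  -3.8   3.2] 29.3 th 1.199
```

View pics/g2.png

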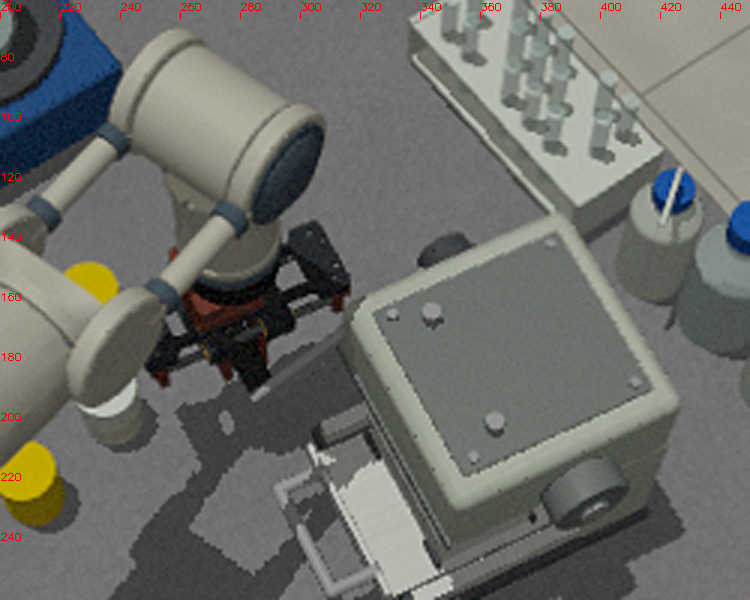

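Run:
```python
from station import r
from h import *
s=r.snapshot("side");t=r.snapshot("top")
crop(s,230,120,150,110,5,"pics/z1.png");crop(t,120,130,250,160,3,"pics/z1t.png")
for z in(.281,.26,.2525,.2505,.249): print(z,pix(s,[[.7269,.0943,z],[.710,-.0039,z]]).round(1).tolist(),pix(t,[[.7269,.0943,z],[.710,-.0039,z]]).round(1).tolist())
for th in(1.0,1.05,1.1,1.15): 
  print(th,pix(s,[W(*grip(th,.1205)),W(*grip(th,.118))]).round(1).tolist(),pix(t,[W(*grip(th,.1205))]).round(1).tolist())
```

```text
0.281 [[344.0, 157.6], [365.6, 194.7]] [[271.3, 165.2], [326.2, 178.3]]
0.26 [[343.6, 162.1], [364.9, 198.8]] [[272.3, 169.2], [326.0, 182.1]]
0.2525 [[343.5, 163.7], [364.6, 200.2]] [[272.6, 170.6], [325.9, 183.4]]
0.2505 [[343.4, 164.1], [364.6, 200.6]] [[272.7, 171.0], [325.9, 183.7]]
0.249 [[343.4, 164.4], [364.5, 200.9]] [[272.7, 171.2], [325.9, 184.0]]
1.0 [[282.5, 188.7], [283.0, 189.5]] [[229.4, 242.9]]
1.05 [[284.1, 189.6], [284.6, 190.4]] [[230.6, 242.0]]
1.1 [[285.9, 190.4], [286.3, 191.2]] [[231.8, 240.9]]
1.15 [[287.7, 191.0], [288.2, 191.9]] [[233.1, 239.6]]
```

View pics/z1.png

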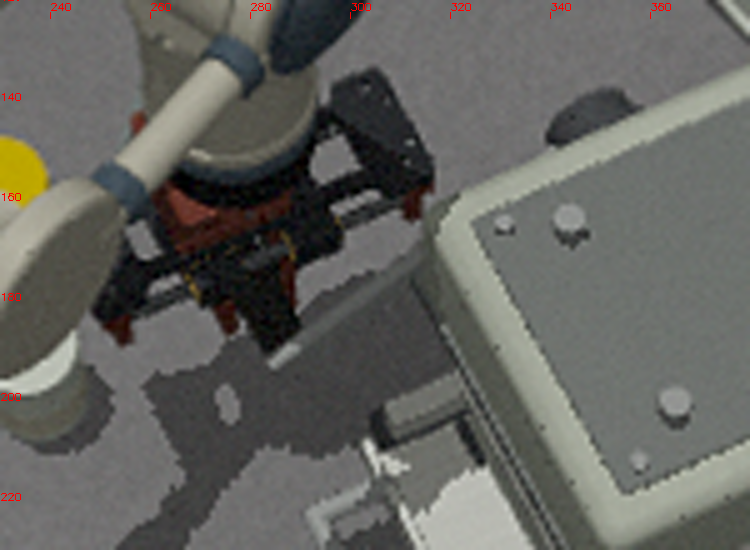

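View pics/z1t.png

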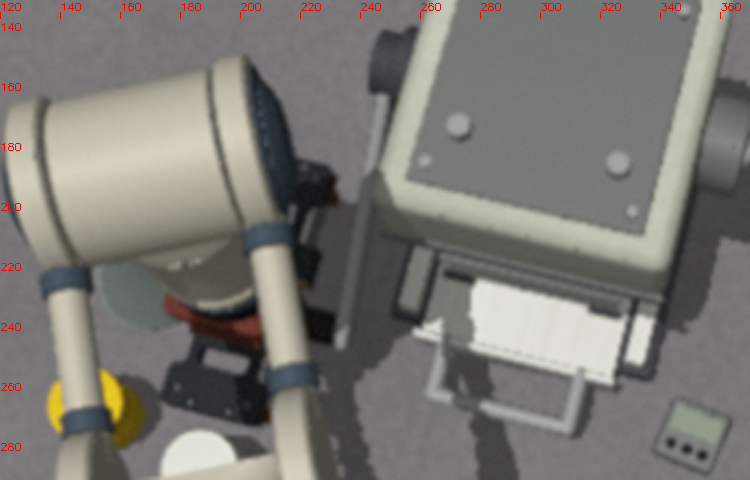

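Run:
```python
from station import r
from h import *
G=.163
c=W(*grip(1.2))+[.0005,0,G]
for k in range(1,9):
    r.servo_line(c+[-.001*k,0,-.002*k],speed=.03)
    s=r.sense(); f=Rp.T@np.array(s["contact_force"]); a=Pr(s["tcp_pos"])-[0,0,G]
    print(k,a.round(4),f.round(1), round(s["clock"],2),s["opening"])
    if f[2]>35 or abs(f[0])>40: break
r.wait(.6)
s=r.sense(); f=Rp.T@np.array(s["contact_force"]); print(f.round(1),s["clock"])
s=r.snapshot("side");t=r.snapshot("top")
crop(s,320,140,70,80,8,"pics/z2.png");crop(t,250,150,100,50,8,"pics/z2t.png")
```

```text
1 [-0.1417  0.1685  0.0764] [-19.7  -3.4   5.9] 29.7 0.02315229490239787
2 [-0.1419  0.1683  0.0758] [-15.1  -2.2   7.6] 29.95 0.0234210499808987
3 [-0.1421  0.1681  0.0751] [-12.6  -2.3   9.3] 30.2 0.023142018915979532
4 [-0.1424  0.1679  0.0745] [-9.7 -2.2 11.9] 30.45 0.022965285745635805
5 [-0.1427  0.1678  0.074 ] [-5.9 -1.2 14.2] 30.7 0.02292702542137056
6 [-0.143   0.1676  0.0738] [-4.7 -2.3 19.4] 30.95 0.02285613011104999
7 [-0.1435  0.1674  0.0738] [-3.6 -2.4 23.8] 31.2 0.022997548190634407
8 [-0.144   0.1672  0.0737] [-3.2 -3.6 28.9] 31.45 0.023150995306187902
[-3.1 -3.3 30.1] 32.05
```

View pics/z2.png

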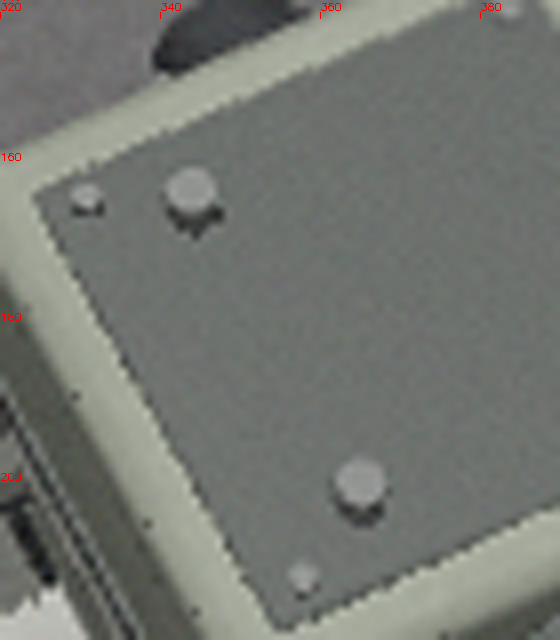

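View pics/z2t.png

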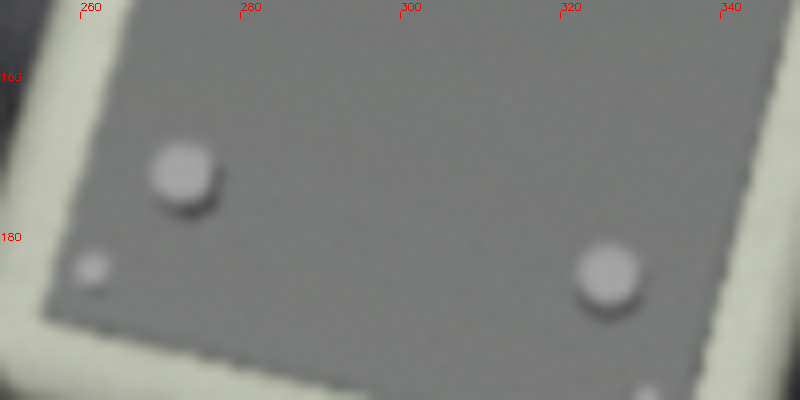

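The stop was felt: tool z stalls at 0.0738 while the force climbs to 30 N. The rod slipped about 13 mm up in the pads. I'll press a little harder, hold, then ease up along the offset arc.

Run:
```python
from station import r
from h import *
G=.163
c=W(*grip(1.2))+[.0005,0,G]
r.servo_line(c+[-.009,0,-.019],speed=.03)
s=r.sense(); print((Rp.T@np.array(s["contact_force"])).round(1),Pr(s["tcp_pos"]).round(4),s["clock"])
r.wait(1.1)
off=np.array([-.001,0,-.0133])
th=1.15
while th>-.001:
    r.servo_line(W(*(grip(th)+off))+[0,0,G],speed=.05)
    s=r.sense(); f=Rp.T@np.array(s["contact_force"]); a=Pr(s["tcp_pos"])-[0,0,G]-off
    print(round(th,3),(a-grip(th)).round(4),f.round(1), round(s["clock"],2))
    if f[2]<-15: break
    th-=.05
crop(r.snapshot("side"),200,60,250,200,3,"pics/u1.png")
```

```text
[-4.5 -6.4 37.7] [-0.1445  0.1671  0.2366] 32.4083
1.15 [-0.0001 -0.      0.0028] [-2.  -2.4  7.8] 33.94
1.1 [-0.     -0.0001  0.0025] [ 0.3 -1.6  6.4] 34.28
1.05 [-0.0002 -0.      0.0025] [-1.2 -1.4  7.3] 34.62
1.0 [-0.0001 -0.0001  0.0024] [-0.5 -1.2  6.7] 34.97
0.95 [-0.0001 -0.0001  0.0023] [ 0.7 -1.7  6.6] 35.31
0.9 [ 0.     -0.0001  0.0021] [ 2.5 -0.8  5.5] 35.65
0.85 [ 0.0001 -0.0001  0.0022] [ 1.9 -1.   6.2] 35.99
0.8 [ 0.0002 -0.0002  0.002 ] [ 3.8 -1.3  5. ] 36.33
0.75 [ 0.0004 -0.0002  0.0022] [ 4.1 -1.2  6.7] 36.67
0.7 [ 0.0006 -0.0002  0.0019] [ 6.9 -0.1  4.5] 37.02
0.65 [ 0.0008 -0.0003  0.0021] [ 7.9 -0.3  4.4] 37.36
0.6 [ 0.0011 -0.0003  0.0021] [9.5 0.3 4.3] 37.7
0.55 [ 0.0014 -0.0003  0.0015] [12.7  2.   1.5] 38.04
0.5 [ 0.0018 -0.0003  0.0016] [14.1  1.4  1. ] 38.38
0.45 [ 0.0022 -0.0004  0.001 ] [18.4  1.7 -0.4] 38.73
0.4 [ 0.0026 -0.0004  0.0002] [21.2  3.3 -3.2] 39.07
0.35 [ 0.003  -0.0003 -0.0004] [23.7  4.2 -5.1] 39.41
0.3 [ 0.0034 -0.0003 -0.0016] [26.1  4.9 -6.4] 39.75
0.25 [ 0.0037 -0.0002 -0.0026] [28.1  5.9 -8.8] 40.09
0.2 [ 0.004  -0.0002 -0.0036] [ 30.3   6.7 -12.8] 40.43
0.15 [ 0.0043 -0.     -0.0048] [ 31.3   7.1 -15. ] 40.77
```

View pics/u1.png

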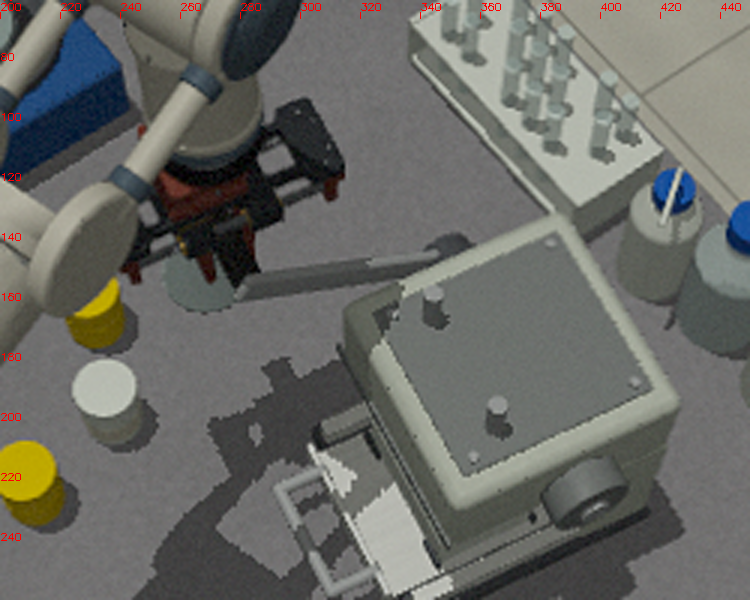

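Run:
```python
from station import r
from h import *
G=.163
th=.15
off=np.array([-.001+.004,0,-.0133-.003])
for th in(.15,.11,.07,.03,0,-.03,-.06):
    r.servo_line(W(*(grip(th)+off))+[0,0,G],speed=.03)
    s=r.sense(); f=Rp.T@np.array(s["contact_force"]); a=Pr(s["tcp_pos"])-[0,0,G]-off
    al=.61-th; t=np.array([np.sin(al),0,np.cos(al)]); rd=np.array([-np.cos(al),0,np.sin(al)])
    print(round(th,3),(a-grip(th)).round(4),f.round(1),"tan",round(f@t,1),"rad",round(f@rd,1), round(s["clock"],2))
    if f@t<-14: break
s=r.snapshot("side");t=r.snapshot("top")
crop(s,230,60,160,120,5,"pics/u2.png");crop(t,120,130,250,160,3,"pics/u2t.png")
```

```text
0.15 [ 0.0013  0.     -0.0016] [12.4  2.2 -3.4] tan 2.5 rad -12.6 41.14
0.11 [ 0.0014  0.0001 -0.0029] [12.2  2.8 -7.1] tan -0.4 rad -14.1 41.54
0.07 [ 0.0017  0.0002 -0.0033] [13.5  3.7 -7.2] tan 0.7 rad -15.3 41.94
0.03 [ 0.0015  0.0004 -0.0052] [  8.7   2.4 -13.2] tan -6.3 rad -14.5 42.34
0 [ 0.0002  0.001  -0.0097] [ -4.6   0.2 -25.5] tan -23.5 rad -10.9 42.68
```

View pics/u2.png

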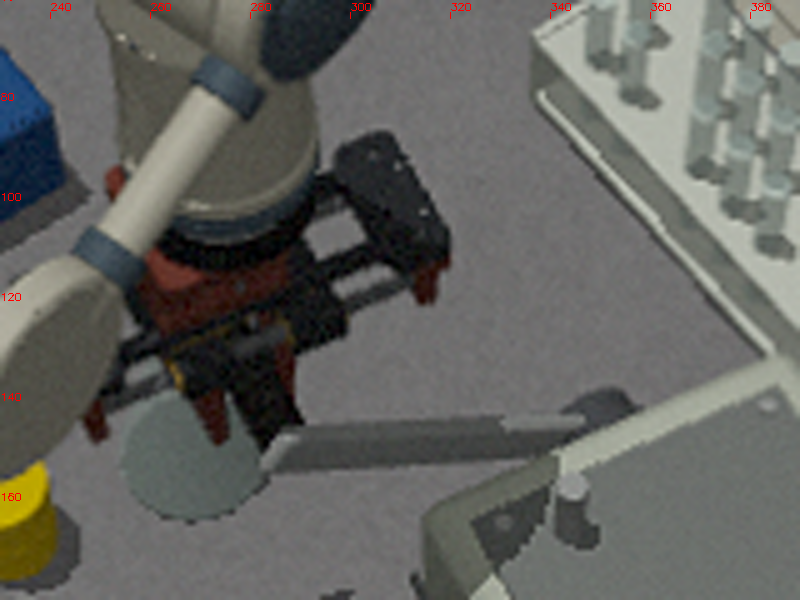

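View pics/u2t.png

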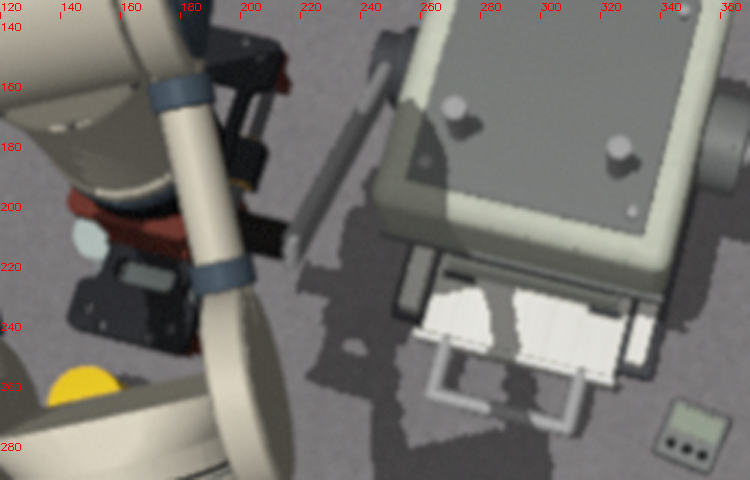

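The rest stop was felt (-23 N tangential), and the guide-rod tops are back at their first pixels (271,166) and (326,179). I release, then hook the handle with the rear finger to draw the tray.

Run:
```python
from station import r
from h import *
G=.163;o=[180,0,PSI+90]
r.let_go()
p=np.array(r.sense()["tcp_pos"])
r.servo_line([p[0],p[1],.50],speed=.15)
s=r.sense(); print(s["clock"],np.round(s["contact_force"],1))
r.reach(W(-.195,0,.45),o)
im=r.snapshot("side"); crop(im,200,90,250,190,3,"pics/l1.png")
r.servo_line(W(-.195,0,.049+G+.03),speed=.25)
r.servo_line(W(-.195,0,.049+G),speed=.08)
s=r.sense(); print(s["clock"],np.round(s["contact_force"],1),Pr(s["tcp_pos"]).round(4))
im=r.snapshot("side"); crop(im,200,120,250,190,3,"pics/l2.png")
```

```text
44.425 [ 0.9 -0.9 -0.5]
46.75 [-0.3 -0.2 -0.2] [-1.952e-01 -1.000e-04  2.113e-01]
```

View pics/l1.png

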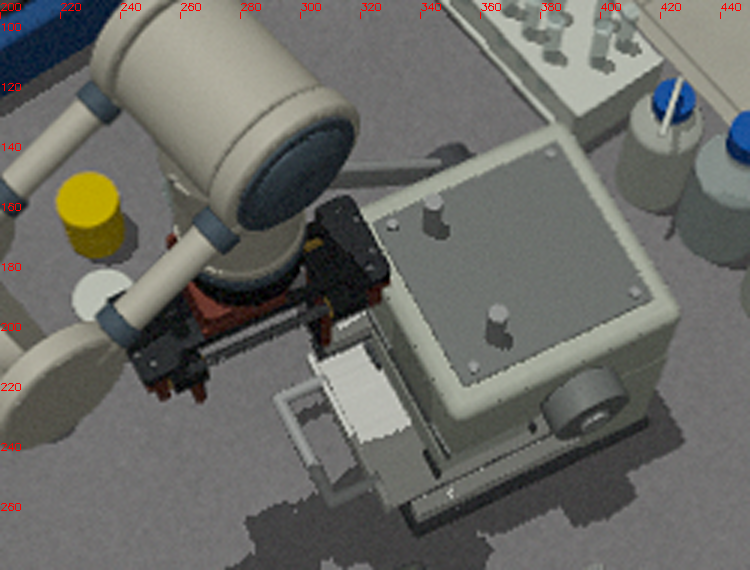

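View pics/l2.png

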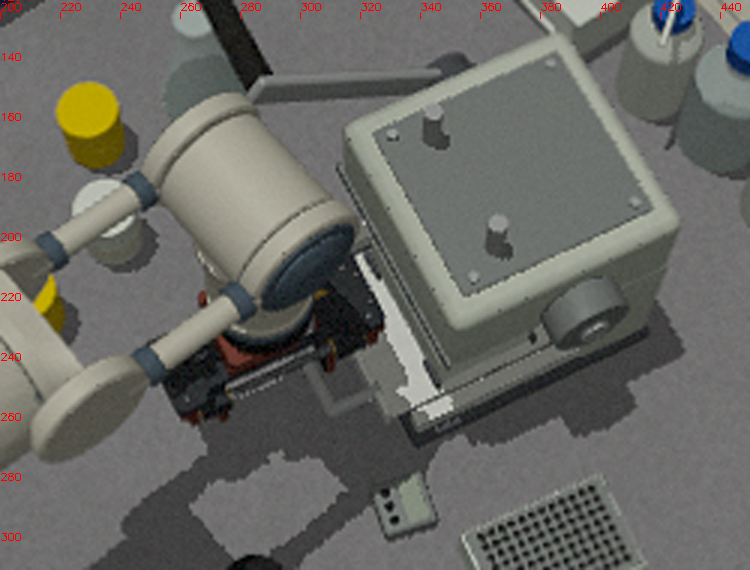

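Run:
```python
from station import r
from h import *
G=.163;z=.049+G
r.servo_line(W(-.203,0,z),speed=.05)
r.servo_line(W(-.306,0,z),speed=.06)
s=r.sense(); print(s["clock"],(Rp.T@np.array(s["contact_force"])).round(1),Pr(s["tcp_pos"]).round(4))
x=-.306
while x>-.330:
    x-=.002; r.servo_line(W(x,0,z),speed=.05)
    s=r.sense(); f=Rp.T@np.array(s["contact_force"]); print(round(x,3),Pr(s["tcp_pos"])[:1].round(4),f.round(1))
    if f[0]>14: break
a=Pr(s["tcp_pos"])
r.servo_line(W(a[0]+.009,0,z),speed=.03)
s=r.sense(); print(s["clock"],(Rp.T@np.array(s["contact_force"])).round(1))
r.servo_line(W(a[0]+.009,0,z+.12),speed=.15)
r.servo_line(W(a[0]+.009,0,.42),speed=.3)
r.reach([.138,-.45,.405],[180,0,13])
s=r.sense(); print(s["clock"],np.round(s["contact_force"],1))
for n in("side","top"):
    im=r.snapshot(n); cv2.imwrite(f"pics/end_{n}.png",im["frame"][:,:,::-1])
crop(im,140,100,260,190,3,"pics/endc.png")
crop(im,180,190,260,190,3,"pics/endc2.png")
```

```text
48.975 [ 1.3 -0.6  1.3] [-3.060e-01  1.000e-04  2.119e-01]
-0.308 [-0.3081] [1.1 0.6 1.2]
-0.31 [-0.3102] [ 0.2  1.  -0.1]
-0.312 [-0.3122] [-0.4  0.5  1. ]
-0.314 [-0.3142] [0.2 0.7 0.6]
-0.316 [-0.3161] [0.8 1.3 0.7]
-0.318 [-0.3171] [ 9.8  1.5 -6.7]
-0.32 [-0.318] [ 19.    1.9 -13.2]
51.2417 [-0.3 -0.8 -0.1]
54.8583 [-0.3  0.5 -0.4]
```

View pics/end_side.png

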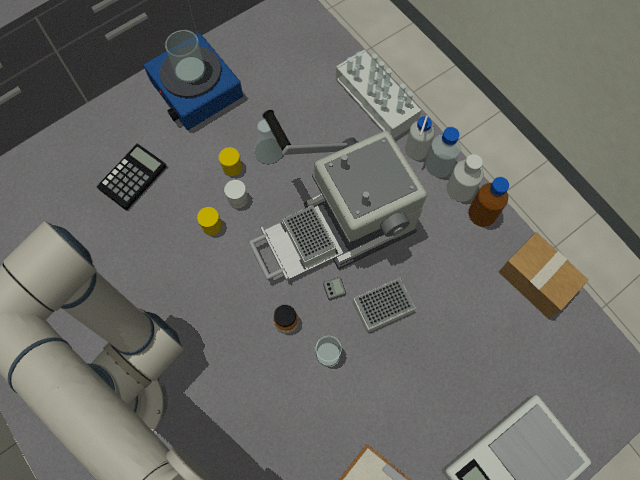

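View pics/endc.png

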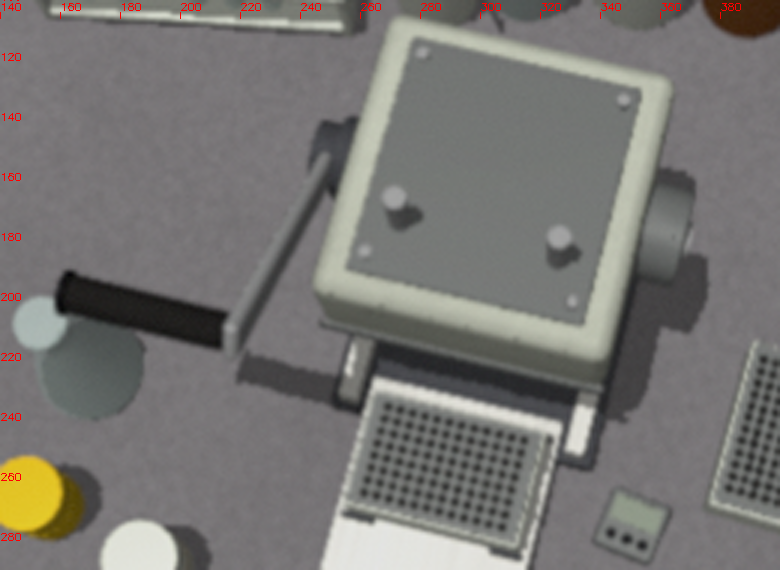

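View pics/endc2.png

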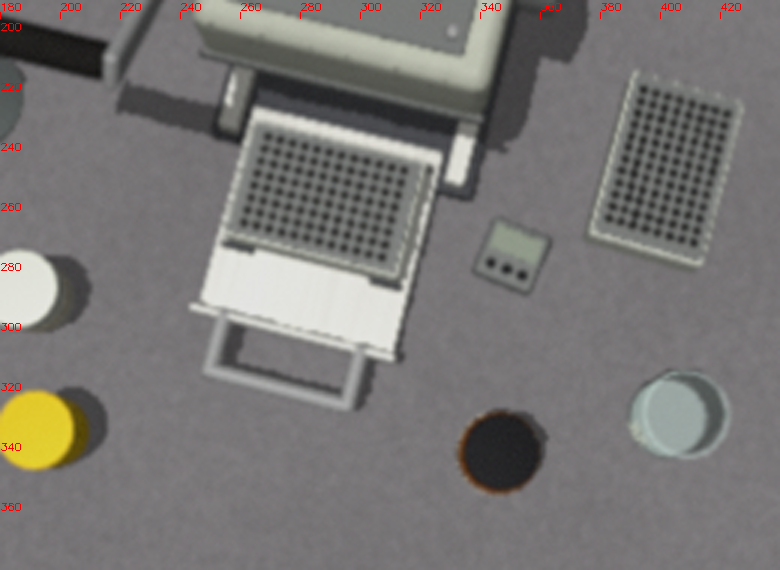

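Run:
```python
from station import r
print(r.hand_in()); print(r.sense()["clock"])
```

```text
the job is handed in; nothing more can be done
None
the job is handed in; nothing more can be done
```

The job is handed in at about 55 s of the 67 s allowed. I could not see directly whether the mat is seated; I infer it from the push on the lever.

- **Jar:** the amber jar stood before the handle. I set it down upright about 0.11 m to the right, between the handle and the beaker, and the last pictures show it standing there.
- **Tray home:** I pushed it in until its stop was felt, at 22 N and where the stop was expected.
- **Lever:** I pulled it to the bottom stop (38 N down, tool no longer moving), held it over 1 s and eased it up at roughly 0.15–0.3 rad/s to the rest stop before letting go.
- **Tray out:** I drew it by its handle to the outer stop (19 N, about 115 mm of travel) and left it open.

**Last checks:** The lever and the guide-rod tops are back at their first pixels and the plate is in the open. The timer, spare plate, beaker, pot, flask and yellow look-alikes appear unmoved, and the robot is clear of everything.

**What disagreed:** The rod slipped about 13 mm in the pads on the way down. I had to press about 16 mm past the planned path before the stop was felt, and to correct the path by a few millimetres on the way up. Neither released the lever. The guide-rod heights at the bottom agreed with full travel only to about 2 mm.

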